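# Weigh a garlic bulb with a lifted spring scale

### The job

The garlic and the lemon are to be weighed together: lay the loose garlic bulb gently in the empty well of the hand-held spring scale's tray, let go of it, then take the scale by its black bar handle and draw the handle gently straight up, so that the spring gauge pulls out and the tray lifts clear of the worktop with both inside. Finish while still holding it by the handle, level and motionless, with the tray at least 6 cm above the worktop; leave the other things where they stand.

Things in the scene. Friction and masses are not known exactly. Their poses are not given: they have to be found in the camera images.
- garlic_mid (a point): centre (half-way up) of the garlic bulb: whitish, round with a small pointed top, 53 mm across and 53 mm tall, about 0.06 to 0.13 kg, loose on the worktop; can be grasped from above in any direction
- tray: the spring scale: white tray 230 mm (x) by 170 mm (y), rim and middle divider (at x = 0) 18 mm high, walls and floor 5 mm, so two wells of 107 x 160 mm; from the middle a steel barrel 29 mm across rises to z = 108 mm and carries the handle. Loose, 0.32 kg bare. Origin: centre of its underside; x points to the well with the lemon, y along the divider and the handle bar, z up
- empty_well (a point): point on the floor of the empty well, 65 mm from the tray's centre towards its -x end, midway across; 5 mm above the tray's underside
- handle_mid (a point): centre of the black bar handle: 90 mm long along the tray's y, 16 mm thick along the tray's x with flat sides, 24 mm high; at rest 148 mm above the tray's underside, bar top at 160 mm; below the bar only a thin stem (10 mm, with an 18 mm collar directly under the bar) down to the barrel's top. Grasp across its 16 mm thickness from above
- gauge (a joint): spring gauge: how far the handle is drawn up out of the barrel, m; 0 at rest, stop at 0.060; spring 150 N/m (no preload), lightly damped. While the tray hangs freely with garlic and lemon it reads about 0.031 to 0.036, so the handle rises that far before the tray leaves the worktop
- lemon_mid (a point): centre of the lemon, 72x55x56 mm, about 0.1 kg, lying loose in the other well of the tray; stays there
- lime: green lime, 55x46x45 mm, loose on the worktop, not part of the job; origin at the centre of its underside
- egg_cup: glazed egg cup, 49 mm across, 53 mm tall, not part of the job; origin at the centre of its underside
- jam_jar: closed jam jar, 72 mm across, 102 mm tall, at the back right, not part of the job; origin at the centre of its underside
- matchbox: matchbox 36x56x16 mm, at the back left, not part of the job; origin at the centre of its underside
Things that resemble listed ones, but are neither listed nor needed, are in the scene too. Of the things like the part that bears lemon_mid, leave any that is blue or turquoise; of the rest the larger one is meant.

How it is judged:
By the outcome, as a careful person would: the job done as asked, in the order asked, and still so for the second after the job is handed in, while the arm keeps its last pose, push and grip.
It also fails if it takes over 61 s, if anything falls off the work surface, if the arm or the gripper's body presses on something with over 40 N, if the wrist force passes 120 N, or if a joint passes its speed limit or range.

### The arm

A 6-joint arm with a two-finger parallel gripper is mounted at the origin on a cart in front of the work surface, level with it; the furniture and walls round the work are solid. World frame = base frame: x ahead of the robot, y to its left, z up, the work surface at z = 0. Lengths are in mm, angles in rad, forces in N, time in s.
With the tool pointing down it reaches from about 275 to 750 mm from the base axis. Payload 10.2 kg.
Tool frame: the origin (TCP) lies at the very end of the fingers, on their centre line; the grasp point (between the pads) lies 19 mm behind it; y points along the fingers, x is the direction in which the jaws open and shut, and the axes are right-handed (so a half turn about y gives the same grasp; the last joint's range is limited). The gripper opens to 85 mm and grips with 20 to 120 N. Pads are 22 mm wide; open, the fingers measure 114 mm over their backs; the gripper's body (76 mm by 85 mm) begins 54 mm behind the grasp point. The pads swing forward as they close: fully open they stand 13 mm farther back than shut.
Start: joints at [-1.454, 0.313, 1.498, -0, 1.331, -0.223], TCP at [174.969, -494.992, 231.294] pointing down, gripper open.
Joint ranges: [-2.94, 2.94], [-0.97, 2.17], [0.19, 2.56], [-1.23, 4.37], [0.02, 3.11], [-2.88, 2.88]. Speed limits (rad/s): [2.39, 2.39, 3.01, 3.14, 3.14, 3.14].

### API

Orientations are given as a unit quaternion [w, x, y, z].
In Python, from rig import telemetry, imaging, ctrl gives the robot as it stands.
- The arm moves only by the shell command python3 -m handwheel 'ROWS' [FORCE]. ROWS is JSON, a list of rows, each an object with "delta_pos": the shift along the tool's x, y, z in cm, a list of three; "twist": the turn, a rotation vector about the tool's x, y, z in rad, a list of three; "jaw": the opening, from 0 (shut) to 1 (fully open). A call has exactly 10 rows; each row is the pose to reach, as a shift and turn from the pose commanded when the call began, along the tool's axes at that moment; what a row does not reach only later rows make up. A row lasts 1/12 s, in which the tool goes at most 41.7 mm and 7.16 degrees, less where a joint would pass 70% of its speed; a pose out of reach is approached as far as the arm can. A call with a gripper value outside its range is refused whole. The fingers move at their own pace and stop on an object; FORCE is the grip in N (left out, the last holds). Time passes only in rows, so rows that repeat a pose let the fingers close, or fill a call up. It gives the time, the measured TCP pose, the force and the opening at its end, in the units of the state.
- telemetry.sense(): the state, without advancing time (a new reading comes with each control period).
- imaging.capture(name): name is "scene" or "top" or "wrist"; returns a dict with "frame" (400x640x3 uint8, red, green, blue), "z_map" (400x640 float32, mm along the optical axis (not along the pixel's ray), 0 where there is no reading), "fx", "fy", "cx", "cy" (pixels), "D" ([k1, k2, p1, p2, k3] as OpenCV has them; the pictures are not rectified), "rvec" (rotation vector, rad) and "tvec" (3), from world to camera coordinates, as OpenCV has them. Camera axes: x right, y down, z forward; pixel columns grow to the right and rows downward; lengths in mm; the calibration is good to about 2 mm. A picture is of the moment at which its call begins.
- ctrl.finish_job(): hands the job in, once; it reports no verdict.
The state is a dict: "time_s": time; "joints": joint angles; "dq": joint speeds; "tau": joint torques, N m; "eef_pos": TCP position; "ee_rot": TCP orientation; "force": force on the tool from outside, world axes, zero at the start; "wrist_torque": the same for the moment, N m; "grip_width": opening from 0.0 (shut) to 1.0 (fully open).
Only numpy, scipy, OpenCV 4.12 (cv2) and the standard library are available. Lean on these libraries where they do the work, as an engineer would, in place of code of your own. Each camera call takes 0.05 s, during which the arm holds its last target.

## Working session

There is one attempt and no reset: what is moved stays moved. The work goes in short steps, Python scripts to look and compute and a shell command to move; the robot and the scene stay as the last step left them, time stands still between calls to the robot, and variables do not carry over. Pictures are saved under pics/ and viewed, and the job is handed in when it is done.

```bash
ls; mkdir -p pics
python3 - <<'E'
from rig import telemetry, imaging, ctrl
import cv2
print(telemetry.sense())
for n in ("scene","top"):
    c=imaging.capture(n)
    cv2.imwrite(f"pics/{n}0.png",c["frame"][:,:,::-1])
    print(n,{k:c[k] for k in c if k not in("frame","z_map")})
E
```

```text
pics
{'time_s': 0.0, 'joints': array([-1.45437145e+00,  3.13475463e-01,  1.49845555e+00,  2.93981723e-05,
        1.33097050e+00, -2.23388002e-01]), 'dq': array([-5.52422091e-04, -1.33880441e-03,  1.65520580e-03, -2.94354620e-04,
       -9.21105944e-04,  4.43483525e-05]), 'tau': array([-1.06460893e-04, -4.12262642e+01, -2.59745157e+01, -1.99631368e-04,
        4.10904860e-03,  1.06555191e-05]), 'eef_pos': array([ 174.95933533, -494.71942611,  230.71508665]), 'ee_rot': array([ 0.5776948 , -0.57699283,  0.40855891, -0.40795541]), 'force': array([-0.25577472, -0.03880821, -0.44147929]), 'wrist_torque': array([0.01473383, 0.02596592, 0.0238865 ]), 'grip_width': 1.0026293876457297}
scene {'fx': 435.2939442083156, 'fy': 435.2939442083156, 'cx': 317.6331248794773, 'cy': 196.58586201710068, 'D': array([-0.00488746,  0.        ,  0.        ,  0.        ,  0.        ]), 'rvec': array([ 0.67777988, -2.82985675,  0.8179293 ]), 'tvec': array([ 491.89228857,  279.47495111, 1047.57392651])}
top {'fx': 372.49982668243655, 'fy': 372.49982668243655, 'cx': 315.39614421493945, 'cy': 194.95890699575142, 'D': array([-0.08355156,  0.        ,  0.        ,  0.        ,  0.        ]), 'rvec': array([ 2.20420959, -2.15120635,  0.05282725]), 'tvec': array([  -4.0644804 ,  568.446167  , 1253.96774577])}
```

View pics/scene0.png

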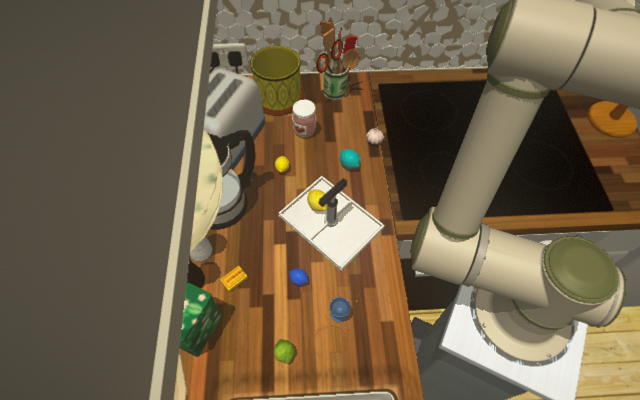

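View pics/top0.png

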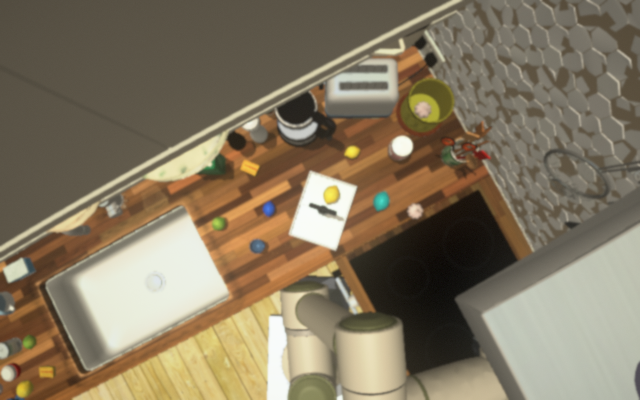

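The scene view shows the white tray at about (330,222), with the yellow lemon at (317,200) and the black handle at (333,193). The loose garlic is at (375,136). In the top view the garlic is at (415,210) and the tray at (323,210). A second garlic sits in the pot at (424,110). Next I'll measure these positions.

```bash
cat > h.py <<'E'
import numpy as np, cv2
from rig import telemetry, imaging, ctrl
from scipy.spatial.transform import Rotation as R
def cap(n):
    c=imaging.capture(n); c["K"]=np.array([[c["fx"],0,c["cx"]],[0,c["fy"],c["cy"]],[0,0,1]])
    c["Rm"]=cv2.Rodrigues(c["rvec"])[0]; return c
def norm(c,uv):
    return cv2.undistortPoints(np.array(uv,float).reshape(-1,1,2),c["K"],c["D"]).reshape(-1,2)
def plane(c,uv,z):
    n=norm(c,uv); d=np.c_[n,np.ones(len(n))]@c["Rm"]; o=-c["Rm"].T@c["tvec"]
    return o+d*((z-o[2])/d[:,2])[:,None]
def world(c):
    v,u=np.mgrid[0:400,0:640]; n=norm(c,np.c_[u.ravel(),v.ravel()]); z=c["z_map"].ravel()
    P=np.c_[n*z[:,None],z]; W=(P-c["tvec"])@c["Rm"]; W[z==0]=np.nan
    return W.reshape(400,640,3)
def proj(c,P): return cv2.projectPoints(np.array(P,float).reshape(-1,3),c["rvec"],c["tvec"],c["K"],c["D"])[0].reshape(-1,2)
def save(c,name,box=None,s=1):
    f=c["frame"][:,:,::-1]
    if box: f=f[box[1]:box[3],box[0]:box[2]]
    cv2.imwrite("pics/"+name,cv2.resize(f,None,fx=s,fy=s,interpolation=cv2.INTER_CUBIC))
E
python3 - <<'E'
from h import *
for n,box in (("scene",(200,80,420,400)),("top",(200,70,480,270))):
    c=cap(n); save(c,n+"1.png",box,600/max(box[3]-box[1],(box[2]-box[0])*.75)); W=world(c)
    np.save(n+"W.npy",W)
    print(n,"cam",-c["Rm"].T@c["tvec"])
    pts={"scene":dict(garlic=(375,136),tray=(345,235),lemon=(316,200),handle=(333,193),lime=(285,350),cup=(340,309),jar=(304,115),match=(234,278),turq=(349,158),ylem=(282,164),blue=(299,277),hood=(100,200),cooktop=(450,150)),
     "top":dict(garlic=(415,210),potgarlic=(424,110),tray=(318,230),lemon=(331,194),handle=(322,210),turq=(381,201),jar=(401,148),cup=(258,246),lime=(219,224),match=(250,168),hood=(200,60),hood2=(560,320),arm=(310,320))}[n]
    for k,(u,v) in pts.items(): print(k,np.round(W[v,u]))
E
```

```text
scene cam [ 304.03414755  511.93893394 1030.9981418 ]
garlic [ 521. -317.   35.]
tray [467.   5.   2.]
lemon [570. -27.  56.]
handle [515.  -6. 159.]
lime [459. 342.  46.]
cup [392. 199.  27.]
jar [ 718. -241.  101.]
match [658. 244.  18.]
turq [ 552. -196.   51.]
ylem [ 716. -101.   35.]
blue [512. 177.  40.]
hood [425. 468. 877.]
cooktop [ 306. -398.    2.]
top cam [ 482.80691575  -15.45346114 1289.27938976]
garlic [ 524. -325.   44.]
potgarlic [ 859. -348.   72.]
tray [449.  -2.   9.]
lemon [570. -43.  61.]
handle [514. -14. 159.]
turq [ 551. -208.   58.]
jar [ 721. -264.  103.]
cup [390. 200.  28.]
lime [461. 332.  44.]
match [658. 240.   9.]
hood [632. 105. 951.]
hood2 [ 397. -232.  960.]
arm [249.   7. 411.]
```

View crops.

View pics/scene1.png

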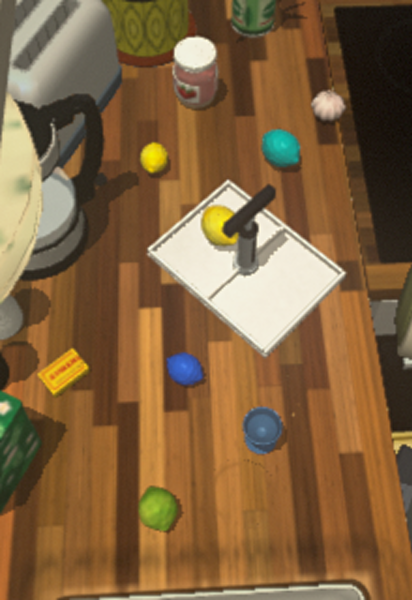

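View pics/top1.png

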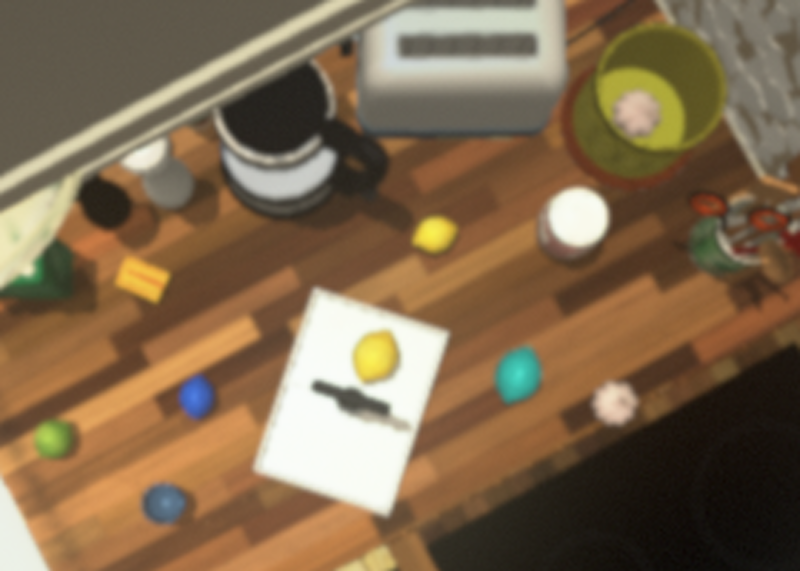

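The close-ups confirm that the lemon lies in the far (+x) well and the near well is empty. The loose garlic is at scene (375,136) and top (415,210). I'll segment each object now.

Run:
```python
from h import *
C={n:cap(n) for n in("scene","top")}
seed={"scene":(375,136),"top":(415,210)}
tseed={"scene":(345,235),"top":(318,230)}
rays={}
for n,c in C.items():
    hsv=cv2.cvtColor(c["frame"],cv2.COLOR_RGB2HSV); W=world(c)
    u,v=seed[n]
    print(n,"garlic hsv",hsv[v,u],"bg",hsv[v-14,u-14])
    m=((hsv[...,1]<90)&(hsv[...,2]>110)).astype(np.uint8)
    w=np.zeros_like(m); w[v-16:v+17,u-16:u+17]=1
    k,l,s,ce=cv2.connectedComponentsWithStats(m*w,connectivity=4)
    i=1+np.argmax(s[1:,4]); print("garlic blob",s[i],ce[i],"plane26",plane(c,[ce[i]],26.5).round(1))
    P=W[l==i]; P=P[(P[:,2]>8)&(P[:,2]<60)]
    print("garlic depth bbox",np.nanmin(P,0).round(),np.nanmax(P,0).round())
    n2=norm(c,[ce[i]]); rays[n]=(-c["Rm"].T@c["tvec"],np.r_[n2[0],1]@c["Rm"])
    # tray
    m=((hsv[...,1]<60)&(hsv[...,2]>150)).astype(np.uint8); u,v=tseed[n]
    w=np.zeros_like(m); w[v-70:v+70,u-75:u+75]=1
    m=cv2.morphologyEx(m*w,cv2.MORPH_CLOSE,np.ones((3,3)))
    k,l,s,ce=cv2.connectedComponentsWithStats(m); i=l[v,u]
    cnt=max(cv2.findContours((l==i).astype(np.uint8),cv2.RETR_EXTERNAL,cv2.CHAIN_APPROX_NONE)[0],key=cv2.contourArea)
    pp=plane(c,cnt.reshape(-1,2),18.0)[:,:2].astype(np.float32)
    r=cv2.minAreaRect(pp); print("tray rect",r, cv2.boxPoints(r).round(1).tolist())
    # handle top
    M=(W[...,2]>150)&(W[...,2]<166)&(abs(W[...,0]-515)<70)&(abs(W[...,1]+12)<70)
    H=W[M][:,:2]; r=cv2.minAreaRect(H.astype(np.float32)); mu=H.mean(0); e=np.linalg.svd(H-mu,full_matrices=False)[2][0]
    print("handle",M.sum(),mu,r,"axis",np.degrees(np.arctan2(e[1],e[0])))
    M=(W[...,2]>30)&(W[...,2]<70)&(abs(W[...,0]-570)<60)&(abs(W[...,1]+35)<50)&(hsv[...,1]>120); print("lemon",W[M].mean(0).round())
(o1,d1),(o2,d2)=rays.values()
A=np.c_[d1,-d2]; t=np.linalg.lstsq(A,o2-o1,rcond=None)[0]; p,q=o1+d1*t[0],o2+d2*t[1]; print("tri",p,q)
```

```text
scene garlic hsv [ 15  55 235] bg [ 15 170 147]
garlic blob [366 128  18  16 202] [374.53465347 135.57920792] plane26 [[ 524.7 -325.4   26.5]]
garlic depth bbox [ 500. -349.   17.] [ 551. -300.   53.]
tray rect ((518.362548828125, -11.212196350097656), (175.15902709960938, 232.0924530029297), 73.05152130126953) [[381.79998779296875, -61.20000076293945], [603.7999877929688, -128.8000030517578], [654.9000244140625, 38.70000076293945], [432.8999938964844, 106.4000015258789]]
handle 235 [518.72933433 -10.97574958] ((519.7888793945312, -13.773948669433594), (89.71380615234375, 17.3585262298584), 73.74681091308594) axis 73.0906856802803
lemon [573. -31.  50.]
top garlic hsv [ 14  61 227] bg [ 14 153 163]
garlic blob [407 204  16  15 194] [414.70618557 210.87113402] plane26 [[ 521.8 -328.6   26.5]]
garlic depth bbox [ 498. -354.   21.] [ 545. -303.   51.]
tray rect ((517.4951171875, -15.329505920410156), (174.1341552734375, 233.83816528320312), 72.72439575195312) [[380.0, -63.70000076293945], [603.2999877929688, -133.1999969482422], [655.0, 33.099998474121094], [431.70001220703125, 102.5]]
handle 154 [519.36277505 -15.38501383] ((519.3972778320312, -15.846023559570312), (88.56761932373047, 15.674539566040039), 73.02642059326172) axis 72.75959792637411
lemon [570. -43.  53.]
tri [ 525.49674885 -328.30979206   22.9706216 ] [ 521.88608881 -329.47421043   23.1479728 ]
```

```bash
cat >> h.py <<'E'
def tool():
    s=telemetry.sense(); q=s["ee_rot"]; return s,R.from_quat([q[1],q[2],q[3],q[0]]).as_matrix()
def need(target,yaw=None):
    """shift in tool axes (cm) and twist to bring TCP to target(mm), tool pointing down, jaw axis at yaw deg"""
    s,T=tool(); d=np.array(target)-s["eef_pos"]
    print("pos",s["eef_pos"].round(1),"jaw yaw",np.degrees(np.arctan2(T[1,0],T[0,0])).round(2),"fingers",T[:,1].round(3),"grip",round(s["grip_width"],3),"t",round(s["time_s"],2),"F",s["force"].round(1))
    print("delta cm",(T.T@d/10).round(2))
    if yaw is not None:
        a=np.radians(yaw); x=np.array([np.cos(a),np.sin(a),0]); y=np.array([0,0,-1.]); G=np.c_[x,y,np.cross(x,y)]
        print("twist",R.from_matrix(T.T@G).as_rotvec().round(3))
E
python3 - <<'E'
from h import *
s,T=tool(); print(T.round(3))
need((523,-327,150)); need((523,-327,150),73); need((523,-327,150),-107)
c=cap("wrist"); save(c,"w0.png"); print("wcam",-c["Rm"].T@c["tvec"],c["Rm"][2])
E
```

```text
[[ 0.333 -0.     0.943]
 [-0.943  0.     0.333]
 [-0.    -1.     0.   ]]
pos [ 175.  -494.9  231.1] jaw yaw -70.53 fingers [-0.  0. -1.] grip 1.001 t 0.3 F [ 0.1 -0.4 -0.7]
delta cm [-4.23  8.12 38.41]
pos [ 175.  -494.9  231.1] jaw yaw -70.53 fingers [-0.  0. -1.] grip 1.001 t 0.3 F [ 0.1 -0.4 -0.7]
delta cm [-4.23  8.12 38.41]
twist [-1.000e-03 -2.505e+00 -0.000e+00]
pos [ 175.  -494.9  231.1] jaw yaw -70.53 fingers [-0.  0. -1.] grip 1.001 t 0.3 F [ 0.1 -0.4 -0.7]
delta cm [-4.23  8.12 38.41]
twist [ 0.     0.637 -0.   ]
wcam [ 245.02441406 -471.90967042  374.0112988 ] [-0.27180098 -0.09579787 -0.95757349]
```

View pics/w0.png

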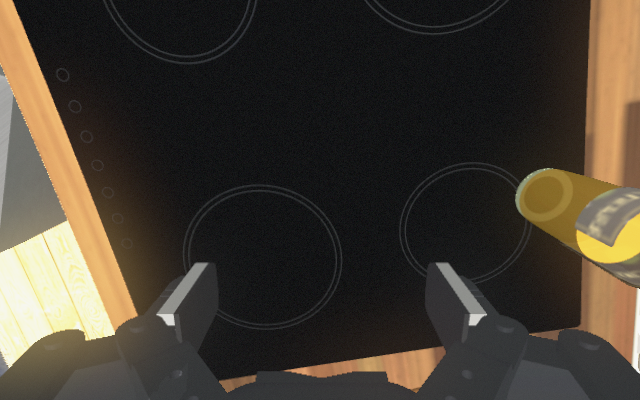

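The wrist view shows the hob below and an oil bottle at the right (545,195), both clear of my path. I'll move above the garlic and turn the jaws to yaw 0 on the way.

```bash
python3 -m handwheel '[{"delta_pos":[-0.2,0.2,1.5],"twist":[0,-0.06,0],"jaw":1},{"delta_pos":[-0.5,0.5,4.5],"twist":[0,-0.17,0],"jaw":1},{"delta_pos":[-0.9,0.8,8.3],"twist":[0,-0.29,0],"jaw":1},{"delta_pos":[-1.3,1.1,12.2],"twist":[0,-0.41,0],"jaw":1},{"delta_pos":[-1.7,1.4,16.1],"twist":[0,-0.53,0],"jaw":1},{"delta_pos":[-2.2,1.8,20],"twist":[0,-0.65,0],"jaw":1},{"delta_pos":[-2.6,2.1,23.9],"twist":[0,-0.77,0],"jaw":1},{"delta_pos":[-3,2.4,27.5],"twist":[0,-0.89,0],"jaw":1},{"delta_pos":[-3.3,2.6,30.2],"twist":[0,-1.0,0],"jaw":1},{"delta_pos":[-3.5,2.7,32],"twist":[0,-1.1,0],"jaw":1}]' 40
python3 - <<'E'
from h import *
need((523,-327,180),0)
c=cap("wrist"); save(c,"w1.png")
E
```

```text
time_s: 1.18
eef_pos: [467.2, -353.5, 203.8]
ee_rot: [0.706, -0.706, 0.044, -0.043]
force: [-0.7, -0.2, 0.7]
grip_width: 1.0
pos [ 467.2 -353.5  203.8] jaw yaw -7.06 fingers [-0.     0.001 -1.   ] grip 1.0 t 1.18 F [-0.7 -0.2  0.7]
delta cm [5.22 2.38 3.32]
twist [-0.001 -0.123 -0.   ]
```

View pics/w1.png

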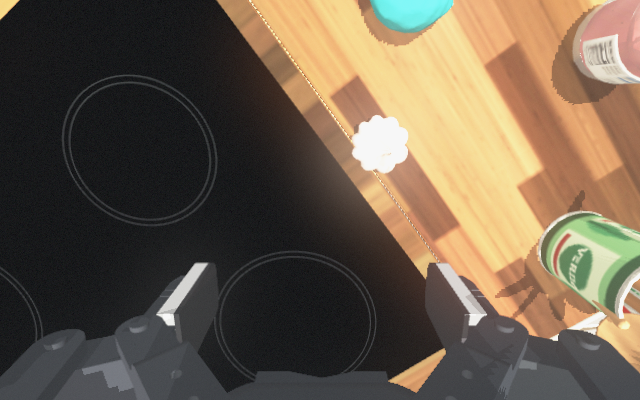

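The wrist view shows the garlic at (380,144). The utensil can is at (590,260) on the right, so I'll check its clearance.

Run:
```python
from h import *
c=cap("wrist"); W=world(c); hsv=cv2.cvtColor(c["frame"],cv2.COLOR_RGB2HSV)
m=((hsv[...,1]<40)&(hsv[...,2]>225)).astype(np.uint8); w=m*0; w[105:185,340:420]=1
k,l,s,ce=cv2.connectedComponentsWithStats(m*w); i=1+np.argmax(s[1:,4]); print(s[i],ce[i],plane(c,[ce[i]],26.5),plane(c,[ce[i]],35))
P=W[l==i]; print("dep",np.nanmin(P,0).round(),np.nanmax(P,0).round())
print("can",W[240,550],W[300,600],"turq",W[10,410])
for n in("top","scene"):
  W=np.load(n+"W.npy"); M=(W[...,2]>60)&(np.hypot(W[...,0]-523,W[...,1]+327)<200); 
  P=W[M]; d=np.hypot(P[:,0]-523,P[:,1]+327); j=np.argsort(d)[:3]; print(n,P[j].round(),d[j])
```

```text
[ 351  117   56   58 2409] [378.70859278 145.51307597] [[ 524.55825336 -329.76977329   26.5       ]] [[ 523.31810525 -328.47858093   35.        ]]
dep [ 499. -361.   -1.] [ 552. -305.   54.]
can [ 689.6660076  -446.02972072   15.40913161] [ 684.27895642 -466.24246879   90.71237544] turq [ 551.00737506 -228.25607224   50.43035621]
top [[ 505. -335.  926.]
 [ 506. -338.  910.]
 [ 505. -336.  920.]] [19.9974548  20.00987753 20.05258403]
scene [[ 698. -272.   68.]
 [ 698. -273.   63.]
 [ 699. -275.   69.]] [183.18514143 183.28549506 183.68227564]
```

```bash
python3 -m handwheel '[{"delta_pos":[1.3,1.5,0.8],"twist":[0,-0.03,0],"jaw":1},{"delta_pos":[2.6,3.5,1.6],"twist":[0,-0.06,0],"jaw":1},{"delta_pos":[4,5.5,2.4],"twist":[0,-0.1,0],"jaw":1},{"delta_pos":[5.3,7.5,3.2],"twist":[0,-0.12,0],"jaw":1},{"delta_pos":[5.3,9,3.2],"twist":[0,-0.12,0],"jaw":1},{"delta_pos":[5.3,10,3.2],"twist":[0,-0.12,0],"jaw":1},{"delta_pos":[5.3,10.4,3.2],"twist":[0,-0.12,0],"jaw":1},{"delta_pos":[5.3,10.4,3.2],"twist":[0,-0.12,0],"jaw":1},{"delta_pos":[5.3,10.4,3.2],"twist":[0,-0.12,0],"jaw":1},{"delta_pos":[5.3,10.4,3.2],"twist":[0,-0.12,0],"jaw":1}]'
python3 - <<'E'
from h import *
need((524,-328.5,6),0)
c=cap("wrist"); save(c,"w2.png")
E
```

```text
time_s: 2.12
eef_pos: [521.8, -331.2, 101.5]
ee_rot: [-0.707, 0.708, -0.004, 0.005]
force: [-0.2, 0.1, -0.0]
grip_width: 0.997
pos [ 521.8 -331.2  101.5] jaw yaw -0.69 fingers [ 0.001 -0.001 -1.   ] grip 0.997 t 2.12 F [-0.2  0.1 -0. ]
delta cm [0.21 9.55 0.29]
twist [ 0.001 -0.012  0.001]
```

View pics/w2.png

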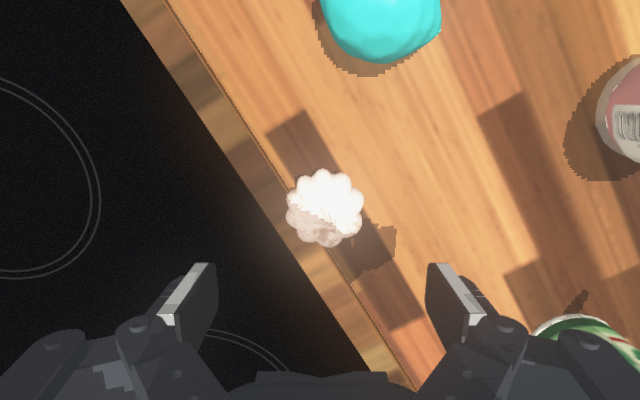

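The garlic is at (325,208), centred between the pads (columns 206 and 436). I'll descend.

```bash
python3 - <<'E'
from h import *
c=cap("wrist"); print(plane(c,[(325,208)],30))
E
python3 -m handwheel '[{"delta_pos":[0.1,1,0.1],"twist":[0,-0.01,0],"jaw":1},{"delta_pos":[0.2,2.5,0.2],"twist":[0,-0.01,0],"jaw":1},{"delta_pos":[0.2,4,0.2],"twist":[0,-0.01,0],"jaw":1},{"delta_pos":[0.2,5.5,0.2],"twist":[0,-0.01,0],"jaw":1},{"delta_pos":[0.2,7,0.2],"twist":[0,-0.01,0],"jaw":1},{"delta_pos":[0.2,8,0.2],"twist":[0,-0.01,0],"jaw":1},{"delta_pos":[0.2,8.8,0.2],"twist":[0,-0.01,0],"jaw":1},{"delta_pos":[0.2,9.3,0.2],"twist":[0,-0.01,0],"jaw":1},{"delta_pos":[0.2,9.5,0.2],"twist":[0,-0.01,0],"jaw":1},{"delta_pos":[0.2,9.5,0.2],"twist":[0,-0.01,0],"jaw":1}]' 25
python3 - <<'E'
from h import *
need((524,-328.5,6),0)
c=cap("wrist"); save(c,"w3.png")
E
```

```text
[[ 525.16548941 -327.84064737   30.        ]]
time_s: 3.05
eef_pos: [523.8, -328.6, 5.2]
ee_rot: [0.707, -0.707, 0.0, -0.0]
force: [0.6, -0.4, 0.5]
grip_width: 1.001
pos [ 523.8 -328.6    5.2] jaw yaw -0.05 fingers [ 0.  0. -1.] grip 1.001 t 3.05 F [ 0.6 -0.4  0.5]
delta cm [ 0.02 -0.08  0.01]
twist [-0.    -0.001  0.   ]
```

View pics/w3.png

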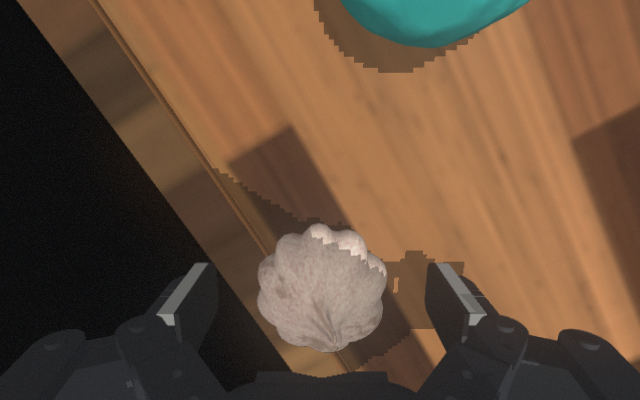

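The garlic sits centred between the pads at about (321,288), so I'll close gently.

```bash
python3 -m handwheel '[{"delta_pos":[0,0,0],"twist":[0,0,0],"jaw":0.7},{"delta_pos":[0,0,0],"twist":[0,0,0],"jaw":0.6},{"delta_pos":[0,0,0],"twist":[0,0,0],"jaw":0.5},{"delta_pos":[0,0,0],"twist":[0,0,0],"jaw":0.4},{"delta_pos":[0,0,0],"twist":[0,0,0],"jaw":0.4},{"delta_pos":[0,0,0],"twist":[0,0,0],"jaw":0.4},{"delta_pos":[0,0,0],"twist":[0,0,0],"jaw":0.4},{"delta_pos":[0,0,0],"twist":[0,0,0],"jaw":0.4},{"delta_pos":[0,0,0],"twist":[0,0,0],"jaw":0.4},{"delta_pos":[0,0,0],"twist":[0,0,0],"jaw":0.4}]' 25
python3 -m handwheel '[{"delta_pos":[0,-0.3,0],"twist":[0,0,0],"jaw":0.4},{"delta_pos":[0,-0.8,0],"twist":[0,0,0],"jaw":0.4},{"delta_pos":[0,-1.6,0],"twist":[0,0,0],"jaw":0.4},{"delta_pos":[0,-2.6,0],"twist":[0,0,0],"jaw":0.4},{"delta_pos":[0,-3.6,0],"twist":[0,0,0],"jaw":0.4},{"delta_pos":[0,-4.4,0],"twist":[0,0,0],"jaw":0.4},{"delta_pos":[0,-4.8,0],"twist":[0,0,0],"jaw":0.4},{"delta_pos":[0,-5,0],"twist":[0,0,0],"jaw":0.4},{"delta_pos":[0,-5,0],"twist":[0,0,0],"jaw":0.4},{"delta_pos":[0,-5,0],"twist":[0,0,0],"jaw":0.4}]'
python3 - <<'E'
from h import *
need((455.9,5.8,200),73)
c=cap("wrist"); save(c,"w4.png")
E
```

```text
time_s: 3.93
eef_pos: [524.0, -328.8, 6.2]
ee_rot: [-0.707, 0.707, -0.0, 0.001]
force: [-1.4, 1.1, 6.2]
grip_width: 0.582
time_s: 4.77
eef_pos: [523.6, -328.4, 55.0]
ee_rot: [0.707, -0.707, 0.0, -0.0]
force: [-0.7, 0.1, -0.2]
grip_width: 0.578
pos [ 523.6 -328.4   55. ] jaw yaw -0.06 fingers [-0.  0. -1.] grip 0.578 t 4.77 F [-0.7  0.1 -0.2]
delta cm [ -6.81 -14.48  33.42]
twist [-1.000e-03 -1.275e+00 -0.000e+00]
```

View pics/w4.png

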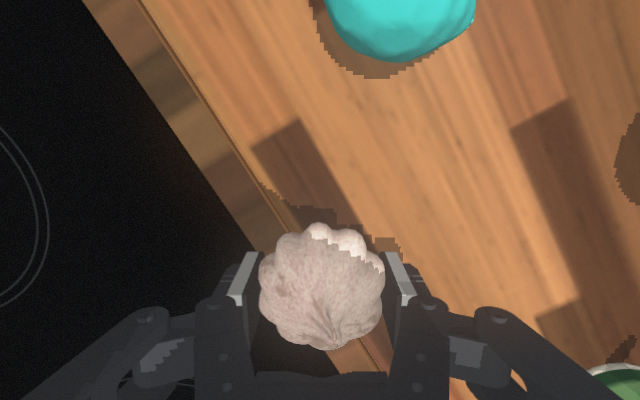

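The garlic is held at (321,290) with the jaws at 0.58, clear of the worktop. I'll lift it and carry it to the tray, turning as I go.

```bash
python3 -m handwheel '[{"delta_pos":[0,-1.5,0.3],"twist":[0,-0.02,0],"jaw":0.4},{"delta_pos":[-0.2,-3.5,1],"twist":[0,-0.07,0],"jaw":0.4},{"delta_pos":[-0.5,-5.7,2.5],"twist":[0,-0.14,0],"jaw":0.4},{"delta_pos":[-0.9,-8,4.6],"twist":[0,-0.21,0],"jaw":0.4},{"delta_pos":[-1.4,-10,7],"twist":[0,-0.29,0],"jaw":0.4},{"delta_pos":[-2,-12,9.6],"twist":[0,-0.37,0],"jaw":0.4},{"delta_pos":[-2.5,-13.5,12.4],"twist":[0,-0.45,0],"jaw":0.4},{"delta_pos":[-3,-14.5,15],"twist":[0,-0.54,0],"jaw":0.4},{"delta_pos":[-3.5,-15,17.2],"twist":[0,-0.62,0],"jaw":0.4},{"delta_pos":[-3.8,-15,18.5],"twist":[0,-0.68,0],"jaw":0.4}]'
python3 - <<'E'
from h import *
need((455.9,5.8,200),73)
c=cap("wrist"); save(c,"w5.png")
E
```

```text
time_s: 5.65
eef_pos: [485.7, -141.6, 206.3]
ee_rot: [-0.666, 0.666, 0.238, -0.237]
force: [-0.8, -0.3, -0.9]
grip_width: 0.576
pos [ 485.7 -141.6  206.3] jaw yaw 39.22 fingers [ 0.001 -0.    -1.   ] grip 0.576 t 5.65 F [-0.8 -0.3 -0.9]
delta cm [ 7.01  0.62 13.3 ]
twist [ 0.001 -0.59   0.   ]
```

View pics/w5.png

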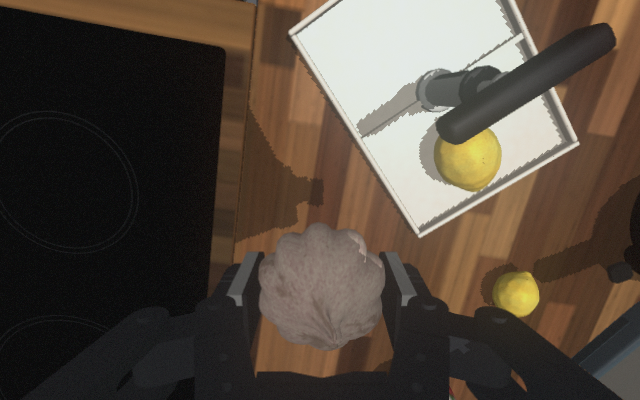

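The wrist view shows the whole near side of the tray, with the handle bar running from (440,130) to (610,35). I'll measure the handle and tray corners from this close view.

Run:
```python
from h import *
c=cap("wrist"); W=world(c)
M=(W[...,2]>154)&(W[...,2]<166)&(abs(W[...,0]-518)<60)&(abs(W[...,1]+14)<70)
H=W[M]; r=cv2.minAreaRect(H[:,:2].astype(np.float32)); mu=H.mean(0); e=np.linalg.svd(H[:,:2]-mu[:2],full_matrices=False)[2][0]
print(M.sum(),mu,r,np.degrees(np.arctan2(e[1],e[0])))
print("rim corners", plane(c,[(290,36),(420,237),(578,143)],18).round(1))
for u,v in((290,36),(420,237),(578,143)): print(W[v-2:v+3,u-2:u+3].reshape(-1,3)[::6].round())
```

```text
5831 [518.08057145 -15.66733315 159.28148118] ((518.817138671875, -17.197914123535156), (89.50418853759766, 16.853578567504883), 73.0613021850586) -106.92672435952215
rim corners [[ 388.3  -64.5   18. ]
 [ 603.  -127.1   18. ]
 [ 649.4   32.2   18. ]]
[[383. -63.   0.]
 [387. -64.  18.]
 [388. -64.  17.]
 [389. -65.  17.]
 [390. -65.  16.]]
[[ 600. -127.   18.]
 [ 601. -127.   18.]
 [ 602. -127.   20.]
 [ 605. -127.   17.]
 [ 615. -130.    0.]]
[[647.  32.  17.]
 [659.  38.   1.]
 [660.  38.   1.]
 [662.  38.   1.]
 [664.  39.  -1.]]
```

```bash
python3 -m handwheel '[{"delta_pos":[1.2,0,2],"twist":[0,-0.08,0],"jaw":0.4},{"delta_pos":[2.2,0,4],"twist":[0,-0.17,0],"jaw":0.4},{"delta_pos":[3.2,0,6.2],"twist":[0,-0.26,0],"jaw":0.4},{"delta_pos":[4.3,0,8.4],"twist":[0,-0.35,0],"jaw":0.4},{"delta_pos":[5.3,0,10.4],"twist":[0,-0.43,0],"jaw":0.4},{"delta_pos":[6.2,0,12],"twist":[0,-0.51,0],"jaw":0.4},{"delta_pos":[6.7,0,12.9],"twist":[0,-0.56,0],"jaw":0.4},{"delta_pos":[6.8,0,13.2],"twist":[0,-0.59,0],"jaw":0.4},{"delta_pos":[6.8,0,13.2],"twist":[0,-0.59,0],"jaw":0.4},{"delta_pos":[6.8,0,13.2],"twist":[0,-0.59,0],"jaw":0.4}]'
python3 - <<'E'
from h import *
need((455,4,60),73)
c=cap("wrist"); save(c,"w6.png")
c=cap("scene"); save(c,"s6.png")
E
```

```text
time_s: 6.58
eef_pos: [456.2, 1.1, 205.1]
ee_rot: [-0.57, 0.57, 0.418, -0.419]
force: [-0.3, -0.0, -1.5]
grip_width: 0.578
pos [456.2   1.1 205.1] jaw yaw 72.56 fingers [-0. -0. -1.] grip 0.578 t 6.58 F [-0.3 -0.  -1.5]
delta cm [ 0.24 14.51  0.2 ]
twist [-0.    -0.008 -0.   ]
```

View pics/w6.png

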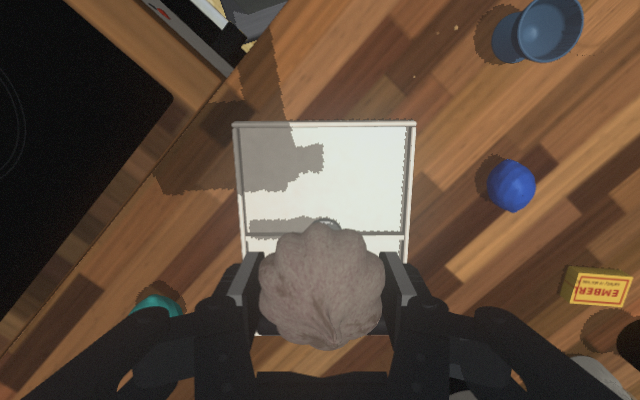

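View pics/s6.png

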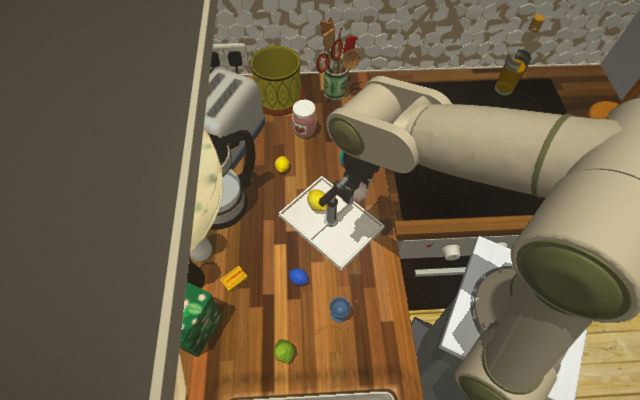

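The wrist view shows the garlic above the empty well and the divider behind it at row 237. Before descending, I'll check from depth that no arm part will come down on the handle.

Run:
```python
from h import *
a=np.radians(-17); ex=np.array([np.cos(a),np.sin(a)]); ey=np.array([-ex[1],ex[0]])
for n in("scene","top"):
    c=cap(n); W=world(c).reshape(-1,3); W=W[~np.isnan(W[:,0])]
    p=np.c_[(W[:,:2]-[518.5,-15.5])@ex,(W[:,:2]-[518.5,-15.5])@ey,W[:,2]]
    for z0 in range(170,520,25):
        q=p[(p[:,2]>z0)&(p[:,2]<=z0+25)&(abs(p[:,1])<75)&(p[:,0]>-140)&(p[:,0]<120)]
        if len(q): print(n,z0,len(q),"x",q[:,0].min().round(),q[:,0].max().round(),"y",q[:,1].min().round(),q[:,1].max().round())
```

```text
scene 195 29 x -88.0 -64.0 y -32.0 36.0
scene 220 271 x -89.0 -46.0 y -39.0 37.0
scene 245 121 x -77.0 -51.0 y -58.0 57.0
scene 270 163 x -81.0 -51.0 y -57.0 64.0
scene 295 261 x -83.0 -51.0 y 7.0 67.0
scene 320 144 x -101.0 -35.0 y -9.0 41.0
scene 345 265 x -101.0 -40.0 y -5.0 37.0
scene 370 100 x -98.0 -45.0 y 14.0 37.0
scene 395 12 x -79.0 -53.0 y 57.0 59.0
scene 420 225 x -139.0 -26.0 y 54.0 68.0
scene 445 572 x -140.0 -20.0 y -47.0 71.0
scene 470 1318 x -140.0 -19.0 y -58.0 70.0
scene 495 2167 x -140.0 -32.0 y -62.0 61.0
top 420 8 x -126.0 -27.0 y -48.0 38.0
top 445 80 x -139.0 -16.0 y -71.0 65.0
top 470 870 x -139.0 -17.0 y -72.0 67.0
top 495 1453 x -139.0 -30.0 y -64.0 60.0
```

The gripper body stays at least 25 mm clear of the bar, and the wide wrist parts end up above z ≈ 225. I'll descend.

```bash
python3 -m handwheel '[{"delta_pos":[0.1,1,0.1],"twist":[0,0,0],"jaw":0.4},{"delta_pos":[0.2,2.5,0.2],"twist":[0,-0.008,0],"jaw":0.4},{"delta_pos":[0.2,4.5,0.2],"twist":[0,-0.008,0],"jaw":0.4},{"delta_pos":[0.2,7,0.2],"twist":[0,-0.008,0],"jaw":0.4},{"delta_pos":[0.2,9.5,0.2],"twist":[0,-0.008,0],"jaw":0.4},{"delta_pos":[0.2,12,0.2],"twist":[0,-0.008,0],"jaw":0.4},{"delta_pos":[0.2,14,0.2],"twist":[0,-0.008,0],"jaw":0.4},{"delta_pos":[0.2,15.2,0.2],"twist":[0,-0.008,0],"jaw":0.4},{"delta_pos":[0.2,15.5,0.2],"twist":[0,-0.008,0],"jaw":0.4},{"delta_pos":[0.2,15.5,0.2],"twist":[0,-0.008,0],"jaw":0.4}]'
python3 - <<'E'
from h import *
need((455,4,12),73)
c=cap("wrist"); save(c,"w7.png")
c=cap("scene"); save(c,"s7.png",(260,120,420,280),3.7)
E
```

```text
time_s: 7.62
eef_pos: [454.5, 4.2, 49.9]
ee_rot: [0.568, -0.568, -0.421, 0.422]
force: [-0.3, -0.1, -0.3]
grip_width: 0.578
pos [454.5   4.2  49.9] jaw yaw 73.12 fingers [-0.001  0.    -1.   ] grip 0.578 t 7.62 F [-0.3 -0.1 -0.3]
delta cm [-0.    3.79 -0.06]
twist [-0.001  0.002 -0.   ]
```

View pics/w7.png

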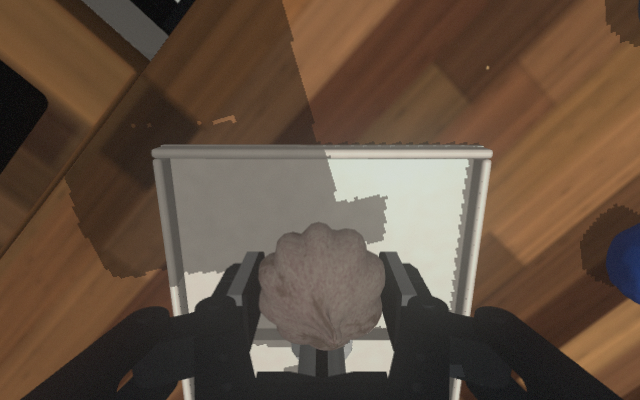

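View pics/s7.png

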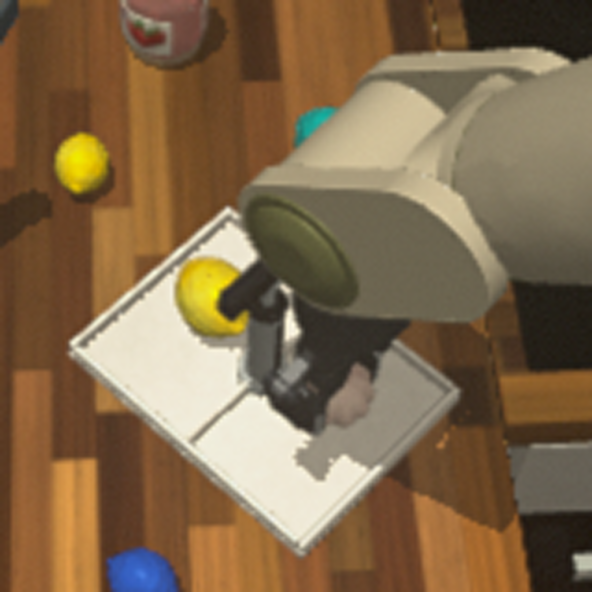

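The garlic is centred over the empty well (tray walls at columns 155 and 490, garlic at 321). I'll do the last stretch slowly.

```bash
python3 -m handwheel '[{"delta_pos":[0,0.5,0],"twist":[0,0,0],"jaw":0.4},{"delta_pos":[0,1.1,0],"twist":[0,0,0],"jaw":0.4},{"delta_pos":[0,1.7,0],"twist":[0,0,0],"jaw":0.4},{"delta_pos":[0,2.2,0],"twist":[0,0,0],"jaw":0.4},{"delta_pos":[0,2.6,0],"twist":[0,0,0],"jaw":0.4},{"delta_pos":[0,2.9,0],"twist":[0,0,0],"jaw":0.4},{"delta_pos":[0,3.1,0],"twist":[0,0,0],"jaw":0.4},{"delta_pos":[0,3.3,0],"twist":[0,0,0],"jaw":0.4},{"delta_pos":[0,3.5,0],"twist":[0,0,0],"jaw":0.4},{"delta_pos":[0,3.6,0],"twist":[0,0,0],"jaw":0.4}]'
python3 -m handwheel '[{"delta_pos":[0,0.05,0],"twist":[0,0,0],"jaw":0.4},{"delta_pos":[0,0.1,0],"twist":[0,0,0],"jaw":0.4},{"delta_pos":[0,0.1,0],"twist":[0,0,0],"jaw":0.4},{"delta_pos":[0,0.1,0],"twist":[0,0,0],"jaw":0.4},{"delta_pos":[0,0.1,0],"twist":[0,0,0],"jaw":0.4},{"delta_pos":[0,0.1,0],"twist":[0,0,0],"jaw":0.4},{"delta_pos":[0,0.1,0],"twist":[0,0,0],"jaw":0.4},{"delta_pos":[0,0.1,0],"twist":[0,0,0],"jaw":0.4},{"delta_pos":[0,0.1,0],"twist":[0,0,0],"jaw":0.4},{"delta_pos":[0,0.1,0],"twist":[0,0,0],"jaw":0.4}]'
```

```text
time_s: 8.55
eef_pos: [454.6, 4.4, 14.1]
ee_rot: [0.568, -0.568, -0.421, 0.421]
force: [0.3, -0.3, -1.5]
grip_width: 0.578
time_s: 9.38
eef_pos: [454.7, 4.4, 13.3]
ee_rot: [-0.568, 0.568, 0.421, -0.421]
force: [-0.1, -0.8, -1.3]
grip_width: 0.581
```

```bash
python3 -m handwheel '[{"delta_pos":[0,0.05,0],"twist":[0,0,0],"jaw":0.4},{"delta_pos":[0,0.1,0],"twist":[0,0,0],"jaw":0.4},{"delta_pos":[0,0.15,0],"twist":[0,0,0],"jaw":0.4},{"delta_pos":[0,0.15,0],"twist":[0,0,0],"jaw":0.4},{"delta_pos":[0,0.15,0],"twist":[0,0,0],"jaw":0.4},{"delta_pos":[0,0.15,0],"twist":[0,0,0],"jaw":0.4},{"delta_pos":[0,0.15,0],"twist":[0,0,0],"jaw":0.4},{"delta_pos":[0,0.15,0],"twist":[0,0,0],"jaw":0.4},{"delta_pos":[0,0.15,0],"twist":[0,0,0],"jaw":0.4},{"delta_pos":[0,0.15,0],"twist":[0,0,0],"jaw":0.4}]'
```

```text
time_s: 10.22
eef_pos: [454.6, 4.4, 11.8]
ee_rot: [0.568, -0.568, -0.421, 0.421]
force: [0.3, 0.4, -0.9]
grip_width: 0.576
```

```bash
python3 -m handwheel '[{"delta_pos":[0,0.05,0],"twist":[0,0,0],"jaw":0.4},{"delta_pos":[0,0.1,0],"twist":[0,0,0],"jaw":0.4},{"delta_pos":[0,0.1,0],"twist":[0,0,0],"jaw":0.4},{"delta_pos":[0,0.1,0],"twist":[0,0,0],"jaw":0.4},{"delta_pos":[0,0.1,0],"twist":[0,0,0],"jaw":0.4},{"delta_pos":[0,0.1,0],"twist":[0,0,0],"jaw":0.4},{"delta_pos":[0,0.1,0],"twist":[0,0,0],"jaw":0.4},{"delta_pos":[0,0.1,0],"twist":[0,0,0],"jaw":0.4},{"delta_pos":[0,0.1,0],"twist":[0,0,0],"jaw":0.4},{"delta_pos":[0,0.1,0],"twist":[0,0,0],"jaw":0.4}]'
python3 -m handwheel '[{"delta_pos":[0,0,0],"twist":[0,0,0],"jaw":0.6},{"delta_pos":[0,0,0],"twist":[0,0,0],"jaw":0.62},{"delta_pos":[0,0,0],"twist":[0,0,0],"jaw":0.65},{"delta_pos":[0,0,0],"twist":[0,0,0],"jaw":0.7},{"delta_pos":[0,0,0],"twist":[0,0,0],"jaw":0.8},{"delta_pos":[0,0,0],"twist":[0,0,0],"jaw":0.9},{"delta_pos":[0,0,0],"twist":[0,0,0],"jaw":0.95},{"delta_pos":[0,0,0],"twist":[0,0,0],"jaw":1},{"delta_pos":[0,0,0],"twist":[0,0,0],"jaw":1},{"delta_pos":[0,0,0],"twist":[0,0,0],"jaw":1}]'
python3 - <<'E'
from h import *
need((455,4,215),73)
c=cap("wrist"); save(c,"w8.png")
E
```

```text
time_s: 11.05
eef_pos: [454.7, 4.4, 11.1]
ee_rot: [-0.568, 0.568, 0.421, -0.421]
force: [-2.5, -0.1, 4.4]
grip_width: 0.574
time_s: 11.88
eef_pos: [454.7, 4.4, 10.8]
ee_rot: [-0.568, 0.568, 0.421, -0.421]
force: [-0.1, 0.5, -0.4]
grip_width: 1.001
pos [454.7   4.4  10.8] jaw yaw 73.17 fingers [ 0.  0. -1.] grip 1.001 t 11.88 F [-0.1  0.5 -0.4]
delta cm [ -0.03 -20.42  -0.04]
twist [0.    0.003 0.   ]
```

View pics/w8.png

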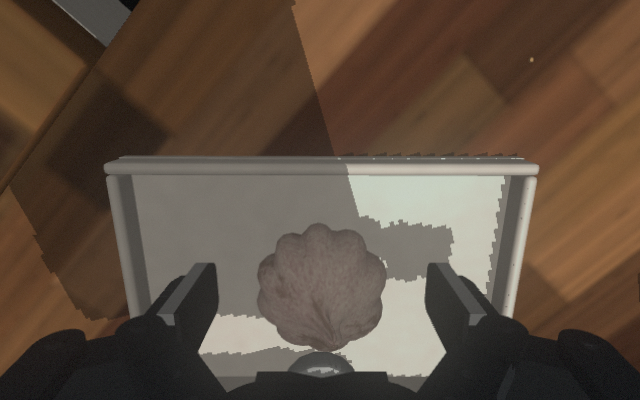

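The garlic stands free at (321,288) in the well, with the open fingers clear of it and of the rim. I'll retreat straight up.

```bash
python3 -m handwheel '[{"delta_pos":[0,-0.5,0],"twist":[0,0,0],"jaw":1},{"delta_pos":[0,-1.5,0],"twist":[0,0,0],"jaw":1},{"delta_pos":[0,-3,0],"twist":[0,0,0],"jaw":1},{"delta_pos":[0,-5.5,0],"twist":[0,0,0],"jaw":1},{"delta_pos":[0,-8.5,0],"twist":[0,0,0],"jaw":1},{"delta_pos":[0,-12,0],"twist":[0,0,0],"jaw":1},{"delta_pos":[0,-15.5,0],"twist":[0,0,0],"jaw":1},{"delta_pos":[0,-18.5,0],"twist":[0,0,0],"jaw":1},{"delta_pos":[0,-20.5,0],"twist":[0,0,0],"jaw":1},{"delta_pos":[0,-22,0],"twist":[0,0,0],"jaw":1}]'
python3 - <<'E'
from h import *
need((518.5,-15.5,240),-17)
c=cap("wrist"); save(c,"w9.png")
c=cap("scene"); save(c,"s9.png",(260,120,420,280),3.7)
E
```

```text
time_s: 12.77
eef_pos: [454.8, 4.4, 234.1]
ee_rot: [-0.567, 0.569, 0.422, -0.421]
force: [-0.6, 0.4, -0.5]
grip_width: 0.998
pos [454.8   4.4 234.1] jaw yaw 73.17 fingers [ 0.004 -0.001 -1.   ] grip 0.998 t 12.77 F [-0.6  0.4 -0.5]
delta cm [-0.06 -0.56 -6.68]
twist [0.003 1.574 0.003]
```

View pics/w9.png

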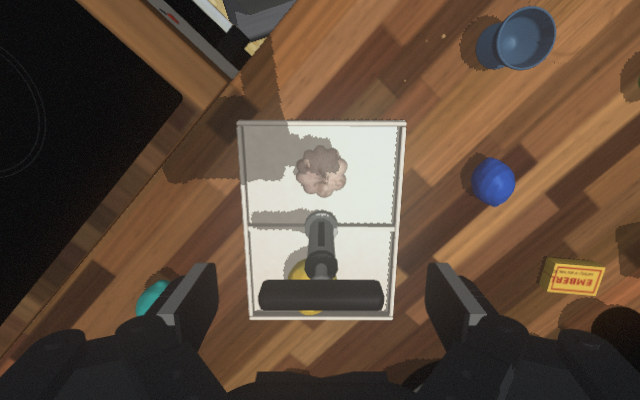

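View pics/s9.png

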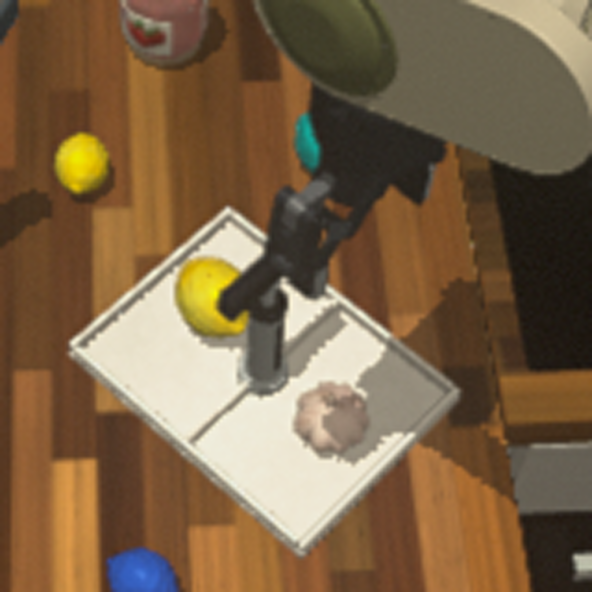

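The garlic rests in the empty well at (321,170), and the handle bar is at (321,295). I'll measure the bar again.

Run:
```python
from h import *
c=cap("wrist"); W=world(c)
M=(W[...,2]>154)&(W[...,2]<166)&(abs(W[...,0]-518)<60)&(abs(W[...,1]+14)<70)
H=W[M]; r=cv2.minAreaRect(H[:,:2].astype(np.float32)); mu=H.mean(0); e=np.linalg.svd(H[:,:2]-mu[:2],full_matrices=False)[2][0]
print(M.sum(),mu,r,np.degrees(np.arctan2(e[1],e[0])))
hsv=cv2.cvtColor(c["frame"],cv2.COLOR_RGB2HSV)
print("rim corners",plane(c,[(238,122),(406,122)],18).round(1))
print("garlic",plane(c,[(321,170)],31))
need((518.5,-15.5,240),-17)
```

```text
2672 [517.22978413 -15.60208817 159.10074606] ((518.273681640625, -16.44513702392578), (89.19379425048828, 16.28379249572754), 72.70150756835938) -107.25861241334479
rim corners [[387.5 -62.5  18. ]
 [435.6  96.8  18. ]]
garlic [[454.86198667   3.0234658   31.        ]]
pos [454.7   4.4 231.9] jaw yaw 73.17 fingers [ 0.002 -0.001 -1.   ] grip 1.002 t 12.92 F [-0.6 -0.  -0.2]
delta cm [-0.06 -0.79 -6.68]
twist [0.002 1.574 0.002]
```

```bash
python3 -m handwheel '[{"delta_pos":[0,-0.2,-0.4],"twist":[0,0.06,0],"jaw":1},{"delta_pos":[0,-0.5,-1],"twist":[0,0.16,0],"jaw":1},{"delta_pos":[0,-0.8,-1.7],"twist":[0,0.28,0],"jaw":1},{"delta_pos":[0,-0.8,-2.4],"twist":[0,0.4,0],"jaw":1},{"delta_pos":[0,-0.8,-3.2],"twist":[0,0.52,0],"jaw":1},{"delta_pos":[0,-0.8,-4],"twist":[0,0.64,0],"jaw":1},{"delta_pos":[0,-0.8,-4.8],"twist":[0,0.76,0],"jaw":1},{"delta_pos":[0,-0.8,-5.6],"twist":[0,0.88,0],"jaw":1},{"delta_pos":[0,-0.8,-6.2],"twist":[0,1.0,0],"jaw":1},{"delta_pos":[0,-0.8,-6.6],"twist":[0,1.12,0],"jaw":1}]' 60
python3 - <<'E'
from h import *
need((518,-16,225),-17.2)
E
```

```text
time_s: 13.75
eef_pos: [517.7, -14.8, 237.4]
ee_rot: [0.705, -0.705, -0.052, 0.054]
force: [-0.2, 1.1, -0.1]
grip_width: 1.001
pos [517.7 -14.8 237.4] jaw yaw 8.65 fingers [-0.002  0.001 -1.   ] grip 1.001 t 13.75 F [-0.2  1.1 -0.1]
delta cm [ 0.01  1.24 -0.13]
twist [-0.     0.451 -0.002]
```

```bash
python3 -m handwheel '[{"delta_pos":[0,0.2,0],"twist":[0,0.11,0],"jaw":1},{"delta_pos":[0,0.4,-0.1],"twist":[0,0.22,0],"jaw":1},{"delta_pos":[0,0.8,-0.1],"twist":[0,0.32,0],"jaw":1},{"delta_pos":[0,1.1,-0.1],"twist":[0,0.4,0],"jaw":1},{"delta_pos":[0,1.2,-0.1],"twist":[0,0.44,0],"jaw":1},{"delta_pos":[0,1.2,-0.1],"twist":[0,0.44,0],"jaw":1},{"delta_pos":[0,1.2,-0.1],"twist":[0,0.44,0],"jaw":1},{"delta_pos":[0,1.2,-0.1],"twist":[0,0.44,0],"jaw":1},{"delta_pos":[0,1.2,-0.1],"twist":[0,0.44,0],"jaw":1},{"delta_pos":[0,1.2,-0.1],"twist":[0,0.44,0],"jaw":1}]'
python3 - <<'E'
from h import *
need((518,-16,138),-17.2)
c=cap("wrist"); save(c,"w10.png"); W=world(c)
M=(W[...,2]>150)&(W[...,2]<166)&(abs(W[...,0]-518)<60)&(abs(W[...,1]+14)<70)
H=W[M]; mu=H.mean(0); print(M.sum(),mu,cv2.minAreaRect(H[:,:2].astype(np.float32)))
E
```

```text
time_s: 14.58
eef_pos: [517.9, -15.7, 226.8]
ee_rot: [-0.7, 0.7, -0.1, 0.099]
force: [0.2, -0.0, -0.7]
grip_width: 1.003
pos [517.9 -15.7 226.8] jaw yaw -16.18 fingers [-0.  0. -1.] grip 1.003 t 14.58 F [ 0.2 -0.  -0.7]
delta cm [ 0.01  8.88 -0.03]
twist [ 0.     0.018 -0.   ]
3304 [520.55849116 -12.6201277  159.23743171] ((519.8884887695312, -15.784046173095703), (88.71367645263672, 15.935545921325684), 73.34546661376953)
```

View pics/w10.png

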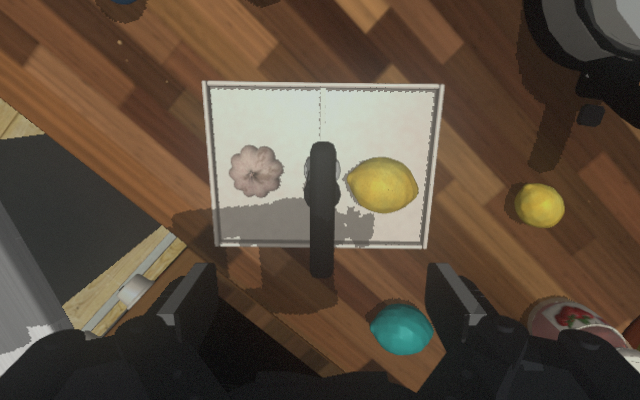

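The bar is vertical in the image at column 321 (rows 142–278) and centred between the pads, so it is lined up. I'll descend so the fingertips stop just above the bar's underside and miss the collar.

```bash
python3 -m handwheel '[{"delta_pos":[0,0.8,0],"twist":[0,0.01,0],"jaw":1},{"delta_pos":[0,2,0],"twist":[0,0.02,0],"jaw":1},{"delta_pos":[0,3.4,0],"twist":[0,0.02,0],"jaw":1},{"delta_pos":[0,4.8,0],"twist":[0,0.02,0],"jaw":1},{"delta_pos":[0,6.2,0],"twist":[0,0.02,0],"jaw":1},{"delta_pos":[0,7.4,0],"twist":[0,0.02,0],"jaw":1},{"delta_pos":[0,8.3,0],"twist":[0,0.02,0],"jaw":1},{"delta_pos":[0,8.7,0],"twist":[0,0.02,0],"jaw":1},{"delta_pos":[0,8.9,0],"twist":[0,0.02,0],"jaw":1},{"delta_pos":[0,8.9,0],"twist":[0,0.02,0],"jaw":1}]'
python3 - <<'E'
from h import *
need((518,-16,138),-17.2)
c=cap("wrist"); save(c,"w11.png")
E
```

```text
time_s: 15.47
eef_pos: [518.0, -15.7, 137.7]
ee_rot: [-0.699, 0.699, -0.107, 0.107]
force: [-0.5, -0.2, -0.0]
grip_width: 1.001
pos [518.  -15.7 137.7] jaw yaw -17.36 fingers [-0. -0. -1.] grip 1.001 t 15.47 F [-0.5 -0.2 -0. ]
delta cm [ 0.01 -0.03 -0.03]
twist [ 0.    -0.003 -0.   ]
```

View pics/w11.png

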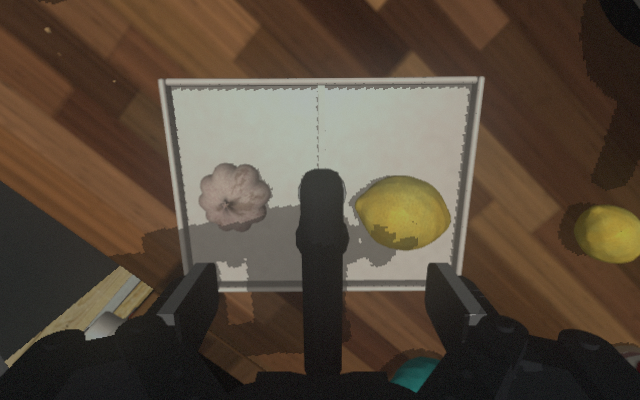

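The bar stands between the pads at column 321, spanning rows 168–380 in the pads' zone. I'll close.

```bash
python3 -m handwheel '[{"delta_pos":[0,0,0],"twist":[0,0,0],"jaw":0.8},{"delta_pos":[0,0,0],"twist":[0,0,0],"jaw":0.65},{"delta_pos":[0,0,0],"twist":[0,0,0],"jaw":0.5},{"delta_pos":[0,0,0],"twist":[0,0,0],"jaw":0.4},{"delta_pos":[0,0,0],"twist":[0,0,0],"jaw":0.33},{"delta_pos":[0,0,0],"twist":[0,0,0],"jaw":0.27},{"delta_pos":[0,0,0],"twist":[0,0,0],"jaw":0.22},{"delta_pos":[0,0,0],"twist":[0,0,0],"jaw":0.17},{"delta_pos":[0,0,0],"twist":[0,0,0],"jaw":0.1},{"delta_pos":[0,0,0],"twist":[0,0,0],"jaw":0.0}]' 60
python3 -m handwheel '[{"delta_pos":[0,0,0],"twist":[0,0,0],"jaw":0},{"delta_pos":[0,0,0],"twist":[0,0,0],"jaw":0},{"delta_pos":[0,0,0],"twist":[0,0,0],"jaw":0},{"delta_pos":[0,0,0],"twist":[0,0,0],"jaw":0},{"delta_pos":[0,0,0],"twist":[0,0,0],"jaw":0},{"delta_pos":[0,0,0],"twist":[0,0,0],"jaw":0},{"delta_pos":[0,0,0],"twist":[0,0,0],"jaw":0},{"delta_pos":[0,0,0],"twist":[0,0,0],"jaw":0},{"delta_pos":[0,0,0],"twist":[0,0,0],"jaw":0},{"delta_pos":[0,0,0],"twist":[0,0,0],"jaw":0}]'
python3 - <<'E'
from h import *
need((518,-16,138),-17.2)
c=cap("wrist"); save(c,"w12.png")
E
```

```text
time_s: 16.35
eef_pos: [518.2, -15.8, 138.0]
ee_rot: [-0.699, 0.699, -0.106, 0.107]
force: [0.1, -0.0, 1.5]
grip_width: 0.178
time_s: 17.18
eef_pos: [518.1, -15.7, 138.0]
ee_rot: [-0.699, 0.699, -0.106, 0.107]
force: [1.2, -0.4, 5.1]
grip_width: 0.174
pos [518.1 -15.7 138. ] jaw yaw -17.36 fingers [ 0.001 -0.    -1.   ] grip 0.174 t 17.18 F [ 1.2 -0.4  5.1]
delta cm [-0.01 -0.   -0.03]
twist [-0.    -0.003  0.001]
```

View pics/w12.png

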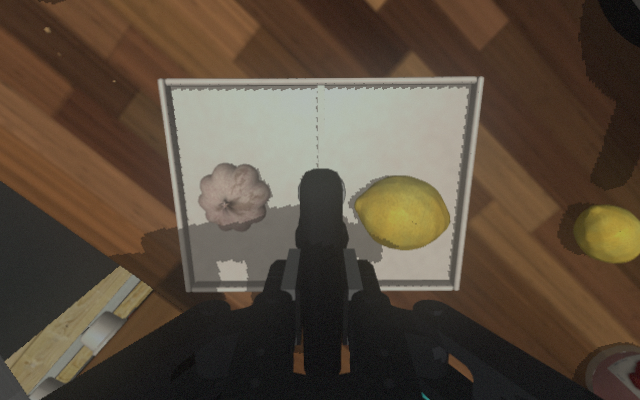

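The handle is gripped at 0.174, about 15 mm, and the garlic at (233,197) and lemon at (402,212) have not moved. I'll draw it up slowly.

```bash
python3 -m handwheel '[{"delta_pos":[0,-0.1,0],"twist":[0,0,0],"jaw":0},{"delta_pos":[0,-0.25,0],"twist":[0,0,0],"jaw":0},{"delta_pos":[0,-0.45,0],"twist":[0,0,0],"jaw":0},{"delta_pos":[0,-0.65,0],"twist":[0,0,0],"jaw":0},{"delta_pos":[0,-0.85,0],"twist":[0,0,0],"jaw":0},{"delta_pos":[0,-1.05,0],"twist":[0,0,0],"jaw":0},{"delta_pos":[0,-1.25,0],"twist":[0,0,0],"jaw":0},{"delta_pos":[0,-1.4,0],"twist":[0,0,0],"jaw":0},{"delta_pos":[0,-1.5,0],"twist":[0,0,0],"jaw":0},{"delta_pos":[0,-1.5,0],"twist":[0,0,0],"jaw":0}]' 80
python3 - <<'E'
from h import *
need((518,-16,138),-17.2)
c=cap("wrist"); save(c,"w13.png")
c=cap("scene"); save(c,"s13.png",(260,120,420,280),3.7)
E
```

```text
time_s: 18.07
eef_pos: [517.8, -15.7, 152.8]
ee_rot: [0.699, -0.699, 0.107, -0.107]
force: [1.3, -1.2, -3.1]
grip_width: 0.168
pos [517.8 -15.7 152.8] jaw yaw -17.36 fingers [-0.001  0.    -1.   ] grip 0.168 t 18.07 F [ 1.3 -1.2 -3.1]
delta cm [ 0.03  1.48 -0.03]
twist [ 0.    -0.003 -0.001]
```

View pics/w13.png

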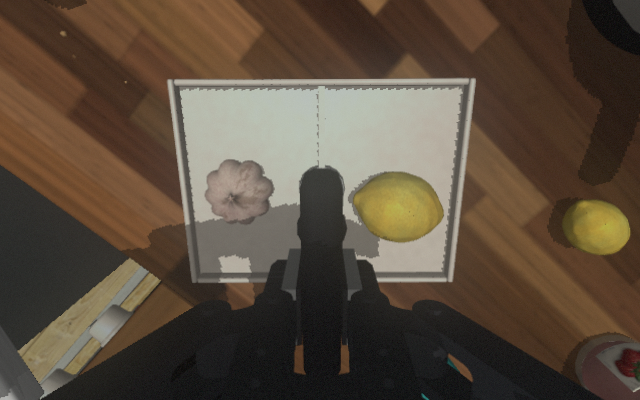

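View pics/s13.png

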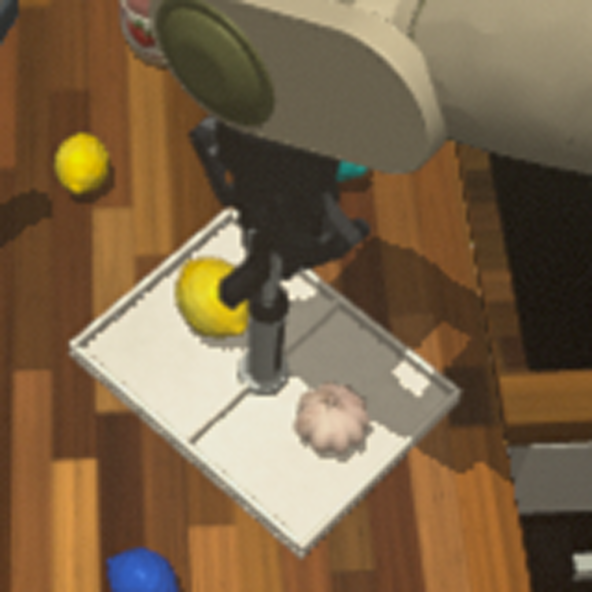

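The tray is still on the worktop and the handle has risen about 15 mm in the grip. The downward load of about 3 N matches the spring. I'll continue slowly through lift-off.

```bash
python3 -m handwheel '[{"delta_pos":[0,-0.1,0],"twist":[0,0,0],"jaw":0},{"delta_pos":[0,-0.25,0],"twist":[0,0,0],"jaw":0},{"delta_pos":[0,-0.4,0],"twist":[0,0,0],"jaw":0},{"delta_pos":[0,-0.6,0],"twist":[0,0,0],"jaw":0},{"delta_pos":[0,-0.8,0],"twist":[0,0,0],"jaw":0},{"delta_pos":[0,-1,0],"twist":[0,0,0],"jaw":0},{"delta_pos":[0,-1.2,0],"twist":[0,0,0],"jaw":0},{"delta_pos":[0,-1.4,0],"twist":[0,0,0],"jaw":0},{"delta_pos":[0,-1.6,0],"twist":[0,0,0],"jaw":0},{"delta_pos":[0,-1.8,0],"twist":[0,0,0],"jaw":0}]'
python3 -m handwheel '[{"delta_pos":[0,-0.2,0],"twist":[0,0,0],"jaw":0},{"delta_pos":[0,-0.4,0],"twist":[0,0,0],"jaw":0},{"delta_pos":[0,-0.6,0],"twist":[0,0,0],"jaw":0},{"delta_pos":[0,-0.8,0],"twist":[0,0,0],"jaw":0},{"delta_pos":[0,-1,0],"twist":[0,0,0],"jaw":0},{"delta_pos":[0,-1.2,0],"twist":[0,0,0],"jaw":0},{"delta_pos":[0,-1.4,0],"twist":[0,0,0],"jaw":0},{"delta_pos":[0,-1.6,0],"twist":[0,0,0],"jaw":0},{"delta_pos":[0,-1.75,0],"twist":[0,0,0],"jaw":0},{"delta_pos":[0,-1.8,0],"twist":[0,0,0],"jaw":0}]'
python3 - <<'E'
from h import *
need((518,-16,138),-17.2)
c=cap("wrist"); save(c,"w14.png")
c=cap("scene"); save(c,"s14.png",(260,120,420,280),3.7)
E
```

```text
time_s: 19.0
eef_pos: [517.9, -15.6, 170.9]
ee_rot: [0.699, -0.699, 0.107, -0.107]
force: [0.4, -0.6, -5.4]
grip_width: 0.167
time_s: 19.83
eef_pos: [518.1, -15.7, 189.1]
ee_rot: [-0.699, 0.699, -0.107, 0.107]
force: [-0.2, -1.2, -4.9]
grip_width: 0.169
pos [518.1 -15.7 189.1] jaw yaw -17.36 fingers [ 0. -0. -1.] grip 0.169 t 19.83 F [-0.2 -1.2 -4.9]
delta cm [ 0.    5.11 -0.03]
twist [-0.    -0.003  0.   ]
```

View pics/w14.png

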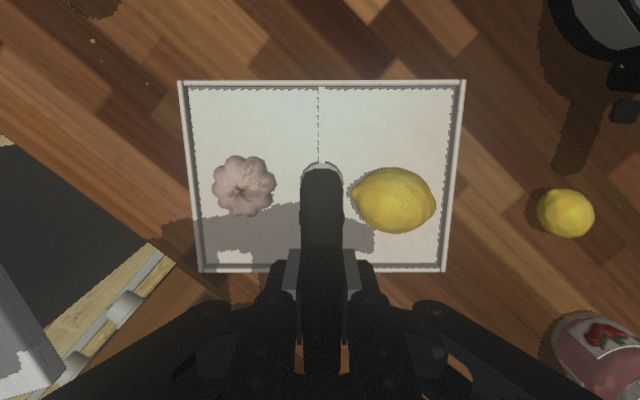

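View pics/s14.png

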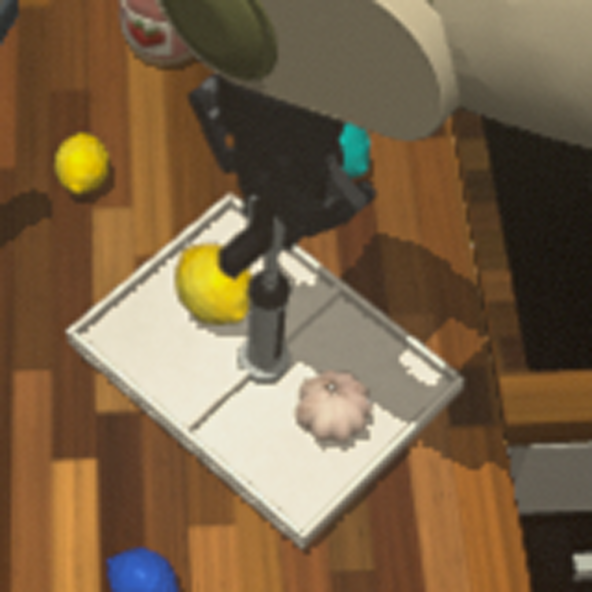

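The tray now hangs level with a gap of about 16 mm, and both items are inside. I'll raise it about 65 mm more.

```bash
python3 -m handwheel '[{"delta_pos":[0,-0.1,0],"twist":[0,0,0],"jaw":0},{"delta_pos":[0,-0.3,0],"twist":[0,0,0],"jaw":0},{"delta_pos":[0,-0.6,0],"twist":[0,0,0],"jaw":0},{"delta_pos":[0,-0.9,0],"twist":[0,0,0],"jaw":0},{"delta_pos":[0,-1.2,0],"twist":[0,0,0],"jaw":0},{"delta_pos":[0,-1.5,0],"twist":[0,0,0],"jaw":0},{"delta_pos":[0,-1.8,0],"twist":[0,0,0],"jaw":0},{"delta_pos":[0,-2.1,0],"twist":[0,0,0],"jaw":0},{"delta_pos":[0,-2.4,0],"twist":[0,0,0],"jaw":0},{"delta_pos":[0,-2.7,0],"twist":[0,0,0],"jaw":0}]'
python3 -m handwheel '[{"delta_pos":[0,-0.3,0],"twist":[0,0,0],"jaw":0},{"delta_pos":[0,-0.6,0],"twist":[0,0,0],"jaw":0},{"delta_pos":[0,-0.9,0],"twist":[0,0,0],"jaw":0},{"delta_pos":[0,-1.2,0],"twist":[0,0,0],"jaw":0},{"delta_pos":[0,-1.5,0],"twist":[0,0,0],"jaw":0},{"delta_pos":[0,-1.8,0],"twist":[0,0,0],"jaw":0},{"delta_pos":[0,-2.1,0],"twist":[0,0,0],"jaw":0},{"delta_pos":[0,-2.4,0],"twist":[0,0,0],"jaw":0},{"delta_pos":[0,-2.7,0],"twist":[0,0,0],"jaw":0},{"delta_pos":[0,-3,0],"twist":[0,0,0],"jaw":0}]'
python3 -m handwheel '[{"delta_pos":[0,-0.3,0],"twist":[0,0,0],"jaw":0},{"delta_pos":[0,-0.5,0],"twist":[0,0,0],"jaw":0},{"delta_pos":[0,-0.7,0],"twist":[0,0,0],"jaw":0},{"delta_pos":[0,-0.85,0],"twist":[0,0,0],"jaw":0},{"delta_pos":[0,-0.95,0],"twist":[0,0,0],"jaw":0},{"delta_pos":[0,-1,0],"twist":[0,0,0],"jaw":0},{"delta_pos":[0,-1,0],"twist":[0,0,0],"jaw":0},{"delta_pos":[0,-1,0],"twist":[0,0,0],"jaw":0},{"delta_pos":[0,-1,0],"twist":[0,0,0],"jaw":0},{"delta_pos":[0,-1,0],"twist":[0,0,0],"jaw":0}]'
python3 -m handwheel '[{"delta_pos":[0,0,0],"twist":[0,0,0],"jaw":0},{"delta_pos":[0,0,0],"twist":[0,0,0],"jaw":0},{"delta_pos":[0,0,0],"twist":[0,0,0],"jaw":0},{"delta_pos":[0,0,0],"twist":[0,0,0],"jaw":0},{"delta_pos":[0,0,0],"twist":[0,0,0],"jaw":0},{"delta_pos":[0,0,0],"twist":[0,0,0],"jaw":0},{"delta_pos":[0,0,0],"twist":[0,0,0],"jaw":0},{"delta_pos":[0,0,0],"twist":[0,0,0],"jaw":0},{"delta_pos":[0,0,0],"twist":[0,0,0],"jaw":0},{"delta_pos":[0,0,0],"twist":[0,0,0],"jaw":0}]'
python3 - <<'E'
from h import *
need((518,-16,138),-17.2)
c=cap("wrist"); save(c,"w15.png"); W=world(c)
hsv=cv2.cvtColor(c["frame"],cv2.COLOR_RGB2HSV)
C=W; 
for u,v in((230,110),(250,120),(390,110),(400,130),(300,130),(340,130),(240,230),(400,235)): print((u,v),W[v,u].round(1))
c=cap("scene"); save(c,"s15.png",(260,80,420,280),3)
E
```

```text
time_s: 20.77
eef_pos: [518.0, -15.7, 216.1]
ee_rot: [-0.699, 0.699, -0.107, 0.107]
force: [-0.3, 0.1, -6.0]
grip_width: 0.171
time_s: 21.6
eef_pos: [518.0, -15.7, 246.1]
ee_rot: [0.699, -0.699, 0.107, -0.107]
force: [-0.5, 0.6, -5.2]
grip_width: 0.168
time_s: 22.43
eef_pos: [518.0, -15.7, 255.7]
ee_rot: [0.699, -0.699, 0.107, -0.107]
force: [0.9, -0.1, -5.4]
grip_width: 0.17
time_s: 23.27
eef_pos: [518.0, -15.7, 255.8]
ee_rot: [-0.699, 0.699, -0.107, 0.107]
force: [-0.3, 0.4, -4.9]
grip_width: 0.169
pos [518.  -15.7 255.8] jaw yaw -17.36 fingers [-0. -0. -1.] grip 0.169 t 23.27 F [-0.3  0.4 -4.9]
delta cm [ 1.000e-02  1.178e+01 -3.000e-02]
twist [ 0.    -0.003  0.   ]
(230, 110) [463.8  64.5  91.1]
(250, 120) [476.8  51.9  90.1]
(390, 110) [592.6  24.3  90. ]
(400, 130) [596.7   5.6  89.9]
(300, 130) [nan nan nan]
(340, 130) [547.6  21.1  90.4]
(240, 230) [432.5 -39.1  90.5]
(400, 235) [573.8 -88.8  89.9]
```

View pics/w15.png

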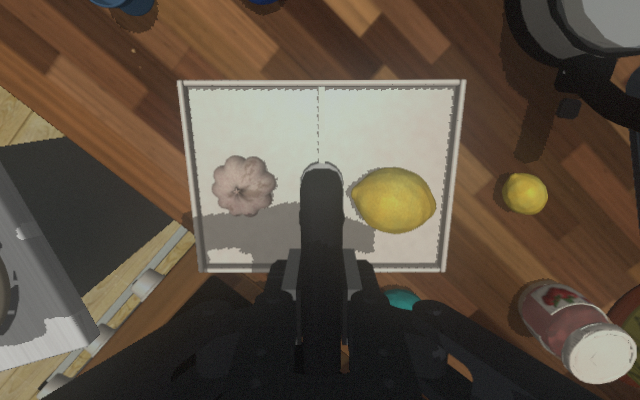

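View pics/s15.png

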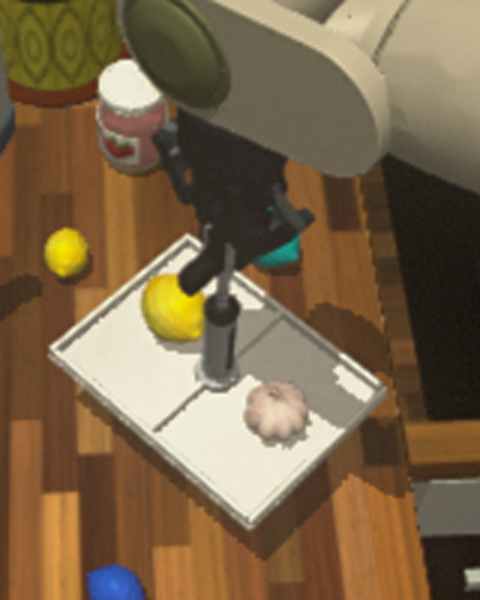

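The floor of the tray reads 90–91 mm everywhere, so the underside is at about 85 mm and level, with both items inside. That puts the gauge at about 33 mm. I'll settle once more, recheck for motion and hand in.

```bash
python3 -m handwheel '[{"delta_pos":[0,0,0],"twist":[0,0,0],"jaw":0},{"delta_pos":[0,0,0],"twist":[0,0,0],"jaw":0},{"delta_pos":[0,0,0],"twist":[0,0,0],"jaw":0},{"delta_pos":[0,0,0],"twist":[0,0,0],"jaw":0},{"delta_pos":[0,0,0],"twist":[0,0,0],"jaw":0},{"delta_pos":[0,0,0],"twist":[0,0,0],"jaw":0},{"delta_pos":[0,0,0],"twist":[0,0,0],"jaw":0},{"delta_pos":[0,0,0],"twist":[0,0,0],"jaw":0},{"delta_pos":[0,0,0],"twist":[0,0,0],"jaw":0},{"delta_pos":[0,0,0],"twist":[0,0,0],"jaw":0}]'
python3 - <<'E'
from h import *
for i in range(4):
    W=world(cap("wrist")); print([np.nanmedian(W[v-4:v+5,u-4:u+5,2]).round(2) for u,v in((250,120),(400,120),(240,225),(400,245))])
print(telemetry.sense()["dq"].round(4),telemetry.sense()["time_s"])
c=cap("top"); save(c,"t16.png",(200,70,480,270),2.8)
E
```

```text
time_s: 24.2
eef_pos: [518.0, -15.7, 255.8]
ee_rot: [0.699, -0.699, 0.107, -0.107]
force: [0.6, 0.9, -5.6]
grip_width: 0.166
[np.float64(90.14), np.float64(90.24), np.float64(90.1), np.float64(89.93)]
[np.float64(90.03), np.float64(89.97), np.float64(90.03), np.float64(90.1)]
[np.float64(90.05), np.float64(90.02), np.float64(90.16), np.float64(90.11)]
[np.float64(90.01), np.float64(90.05), np.float64(89.96), np.float64(90.01)]
[ 0.0008 -0.0007 -0.0007  0.0001  0.0001  0.0009] 24.4
```

View pics/t16.png

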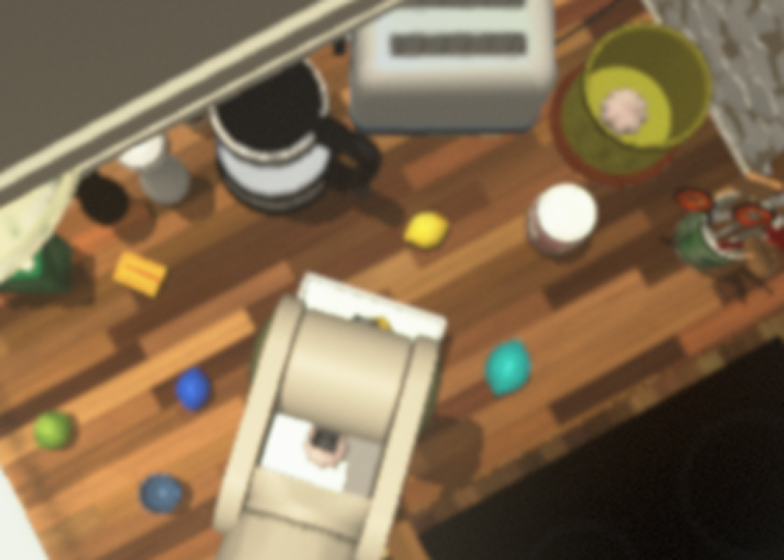

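The top view shows everything else where it stood: lime (53,430), egg cup (160,493), matchbox (140,272) and jar (562,218). The tray is motionless and level.

```bash
python3 -c "
from rig import ctrl; print(ctrl.finish_job())"
```

```text
the job is handed in; nothing more can be done
None
```

I laid the garlic in the empty well and let go. I then took the scale by its bar handle and drew it slowly straight up. The job was handed in at about 24 s of the 61 s allowed, with the handle still held.

**Last checks:**
- **Tray height and level:** the tray floor read 90 mm at four spots, within about 0.3 mm, in four pictures in a row. The underside is therefore about 85 mm above the worktop, level and still.
- **Gauge:** it comes out at about 33 mm, and the wrist carries about 5 N, so both are consistent with the garlic and lemon hanging freely.
- **Contents and surroundings:** the garlic and lemon sit in their own wells. The other things look unmoved in the top view.

**Disagreements:** the scene and top cameras differed by up to about 4 mm in y, so I used the wrist camera to settle the positions. No check failed.

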